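# Close a coffee grinder and hold it on pulse

## Robot

A 7-joint arm with a two-finger parallel gripper is mounted at the origin on a cart in front of the work surface, level with it; the furniture and walls round the work are solid. World frame = base frame: x ahead of the robot, y to its left, z up, the work surface at z = 0. Lengths are in m, angles in rad, forces in N, time in s.
With the tool pointing down it reaches from about 0.4 to 0.85 m from the base axis. Payload 10.4 kg.
Tool frame: the origin (TCP) lies midway between the tips of the shut fingers; the grasp point (between the pads) lies 19 mm behind it (r.grasp_offset is the distance from the TCP to the grasp point, in m); x points along the fingers, y is the direction in which the jaws open and shut, and the axes are right-handed (so a half turn about x gives the same grasp; the last joint's range is limited). The gripper opens to 87 mm and grips with 3 to 60 N. Pads are 19 mm wide; open, the fingers measure 117 mm over their backs; the gripper's body (75 mm by 190 mm) begins 51 mm behind the grasp point.
Start: joints at [-1.238, 0.332, -0.065, 1.46, 0.022, 1.35, -0.088], TCP at [0.218, 0.586, 0.223] pointing down, gripper open.
Joint ranges: [-2.6, 2.6], [-0.5, 2.12], [-1.47, 1.34], [0.16, 2.42], [-1.27, 4.41], [0.06, 2.06], [-2.6, 2.6]. Speed limits (rad/s): [2.22, 2.22, 2.79, 2.79, 3.14, 3.14, 3.14].

## Interface

Orientations are given as a unit quaternion [x, y, z, w].
In Python, from bench import r, vision, close_job gives the robot as it stands. The module is installed in compiled form; this text tells all that it offers.
- The arm moves only by the shell command python3 -m pendant 'ROWS' [OPENING] [FORCE]. ROWS is text: rows parted by semicolons, each of 6 numbers parted by spaces: the shift along the tool's x, y, z in units of 0.25 m (1.0 is 0.25 m), then the turn, a rotation vector about the tool's x, y, z in units of 1.5 rad (1.0 is 1.5 rad). A call has 1 to 8 rows; each row is the pose to reach, as a shift and turn from the pose commanded when the call began, along the tool's axes at that moment; what a row does not reach only later rows make up. A row lasts 1/10 s, in which the tool goes at most 50 mm and 8.59 degrees, less where a joint would pass 70% of its speed; a pose out of reach is approached as far as the arm can. A call with a number of a shift or a turn outside -1 to 1 is refused whole. A call with a gripper value outside its range is refused whole. OPENING is the gripper command: -1 is shut, 1 is fully open, values between are in proportion, set as the call begins (- or left out, the last holds). The fingers move at their own pace and stop on an object; FORCE is the grip in N (left out, the last holds). Time passes only in rows, so rows that repeat a pose let the fingers close. It gives the time, the measured TCP pose, the force and the opening at its end, in the units of the state.
- r.read_state(): the state, without advancing time (a new reading comes with each control period).
- vision.camera(name): name is "side" or "top" or "wrist"; returns (picture, depth): 480x640x3 uint8, blue, green, red; 480x640 float32, m along the optical axis (not along the pixel's ray), 0 where there is no reading.
- vision.get_calibration(name): a dict with "camera_matrix" (3x3 intrinsics, pixels), "rvec" (rotation vector, rad) and "tvec" (3), from world to camera coordinates, as OpenCV has them. Camera axes: x right, y down, z forward; pixel columns grow to the right and rows downward; lengths in m; the calibration is good to about 2 mm. The wrist camera is an equidistant fisheye: a pixel r from the principal point sees the ray r / f radians off the axis. A picture is of the moment at which its call begins: read the wrist's pose just before it. get_calibration takes no time and is no camera call; for the wrist camera it gives the pose at the moment of the call.
- close_job(): hands the job in, once; it reports no verdict.
The state is a dict: "time": time; "joint_positions": joint angles; "joint_vel": joint speeds; "joint_torque": joint torques, N m; "ee_pos": TCP position; "eef_rot": TCP orientation; "ft_force": force on the tool from outside, world axes, zero at the start; "torque": the same for the moment, N m; "width": finger opening in m.
Only numpy, scipy, OpenCV 4.12 (cv2) and the standard library are available. Lean on these libraries where they do the work, as an engineer would, in place of code of your own. Each camera call takes 0.05 s, during which the arm holds its last target. There are 200 camera calls.

## Task

Get the cordless coffee grinder going: set the loose steel grinding bowl upright and fully down on the drive hub in the middle of the motor base and let go of it, then drop the lid over it with its two lugs right down through the collar's slots. Twist the lid clockwise (seen from above) against its spring to the pulse position, 45 degrees round and halfway to the lock, where the wing points at the pair of ridges on the collar; never turn it on into the lock click. Finish while still gripping the lid and holding it at pulse, and leave the other things on the worktop where they are.

Things in the scene. Friction and masses are not known exactly. Their poses are not given: they have to be found in the camera images.
- motor_base: Grinder's motor base, fixed to the worktop: round steel body 106 mm across, 86 mm high, black collar 101 mm across at its top. Origin: centre of its underside, z up. The collar's opening is 79 mm across with two slots through its rim, at +x and -x, 13 mm wide, reaching 45.5 mm from the axis. The rim is 79 to 86 mm above the origin; the lugs' track lies under it.
- seat (a point): On the base's axis, 74 mm above its origin: top of the seat, 34 mm across, that carries the bowl; the bowl's origin comes here. From it the round tapered drive hub, 18 mm across, stands 10 mm up. Axes as the base's.
- track (a point): On the base's axis, 70 mm above its origin: floor of the lugs' track, where the lid's origin comes when it is fully dropped in. Axes as the base's: at drop-in the wing lies along x, at pulse 45 degrees clockwise of x seen from above (lid yaw = base yaw - 0.785 rad; half a turn more is the same).
- pulse_mark (a point): One of two pairs of short raised ridges (pulse) on top of the collar's rim, 45 mm from the axis, 45 degrees clockwise of the slots. A round dot 45 degrees farther on marks the lock.
- bowl: Loose steel grinding bowl, 140 g, upright on the worktop: 46 mm high, 58 mm across (straight wall from 17 mm up); foot ring 42 mm across with a socket 22 mm wide, 10 mm deep below, which goes over the hub. Origin: centre of its underside, z up; yaw is free. Seated, its upper 34 mm stand above the collar, which has no room for fingers inside: keep fingertips 16 mm or more above the underside.
- lid: Loose lid, 110 g, upright on the worktop: clear skirt 74 mm across, black lower ring and top, 58 mm high (inside 66 mm across, 54 mm deep). On top a wing grip 62 mm long (x), 14 mm thick (y), 58 to 82 mm above the origin. Two lugs at the lower edge under the wing's ends (+x, -x): 8 mm wide, 6 mm high, 43 mm from the axis; either fits either slot. Origin: centre of the lower edge, z up.
- lid_wing (a point): Middle of the lid's wing grip, on its axis, 70 mm above the lid's origin; axes as the lid's.
- switch_ring (a joint): Angle (rad) of the sprung ring in the collar that the lid's lugs push: 0 at rest, grows as the lid turns clockwise. It reads the lid's turn from drop-in less 0.06 rad of play: about 0.72 at pulse. The spring turns the lid back (0.06 N m at rest, 0.2 at pulse). From 1.14 the lugs meet stiff lock plungers (0.9 N m), which click over by 1.5; stop at 1.6.
- press: Small black coffee press, 59x75x122 mm, on the worktop towards the back; bystander. Origin: underside.
- carton: Milk carton, 66x100x182 mm, towards the back; bystander. Origin: underside.
- coaster: Square wooden coaster, 79x79x8 mm, right of the middle; bystander. Origin: underside.
- small_cup: Small coffee cup, 90x58x56 mm, on that coaster; bystander. Origin: underside.
- other_cup: Small coffee cup, 58x89x56 mm, at the right, in front of the hob; bystander. Origin: underside.
- tumbler_l: Glass tumbler upside down, 69 mm across, 100 mm high, left at the back; bystander. Origin: underside.
- tumbler_r: Glass tumbler upside down, 69 mm across, 112 mm high, behind the middle; bystander. Origin: underside.
- sink_plug: Black rubber sink plug with a knob, 49 mm across, 27 mm high, at the front edge left of the middle; bystander. Origin: underside.

How it is judged:
By the outcome, as a careful person would: the job done as asked, in the order asked, and still so for the second after the job is handed in, while the arm keeps its last pose, push and grip.
It also fails if it takes over 58 s, if anything falls off the work surface, if the arm or the gripper's body presses on something with over 40 N, if the wrist force passes 120 N, or if a joint passes its speed limit or range.

## Working session

There is one attempt and no reset: what is moved stays moved. The work goes in short steps, Python scripts to look and compute and a shell command to move; the robot and the scene stay as the last step left them, time stands still between calls to the robot, and variables do not carry over. Pictures are saved under pics/ and viewed, about 8 in all and at most 12, crops included, and the job is handed in when it is done.

```bash
mkdir -p pics
cat > h.py <<'E'
import numpy as np, cv2
from scipy.spatial.transform import Rotation as R
from bench import r, vision
def cal(n):
    c=vision.get_calibration(n); return np.array(c["camera_matrix"],float),cv2.Rodrigues(np.array(c["rvec"],float))[0],np.array(c["tvec"],float).reshape(3)
def rays(n,uv,c=None):
    K,Rm,t=c or cal(n); uv=np.atleast_2d(np.asarray(uv,float))
    x=(uv[:,0]-K[0,2])/K[0,0]; y=(uv[:,1]-K[1,2])/K[1,1]
    if n=="wrist":
        th=np.hypot(x,y); s=np.where(th>1e-9,np.sin(th)/np.maximum(th,1e-9),1); d=np.c_[x*s,y*s,np.cos(th)]
    else: d=np.c_[x,y,np.ones_like(x)]
    return -Rm.T@t, d@Rm
def onplane(n,uv,z,c=None):
    o,d=rays(n,uv,c); return o+d*((z-o[2])/d[:,2])[:,None]
def proj(n,P,c=None):
    K,Rm,t=c or cal(n); p=np.atleast_2d(P)@Rm.T+t
    if n=="wrist":
        rr=np.hypot(p[:,0],p[:,1]); th=np.arctan2(rr,p[:,2]); q=p[:,:2]/np.maximum(rr,1e-9)[:,None]*th[:,None]
    else: q=p[:,:2]/p[:,2:]
    return q*[K[0,0],K[1,1]]+[K[0,2],K[1,2]]
def cloud(n,depth,c=None):
    v,u=np.mgrid[:480,:640]; o,d=rays(n,np.c_[u.ravel(),v.ravel()],c)
    K,Rm,t=c or cal(n); zc=d@Rm[2]
    P=o+d*(depth.ravel()/zc)[:,None]; P[depth.ravel()<=0]=np.nan
    return P.reshape(480,640,3)
def go(target,rot=None):
    """rows units from current measured tcp to target (world) and target rotation"""
    s=r.read_state(); q=R.from_quat(s["eef_rot"]); sh=q.inv().apply(np.array(target)-s["ee_pos"])/.25
    tv=np.zeros(3) if rot is None else (q.inv()*rot).as_rotvec()/1.5
    return np.round(sh,4),np.round(tv,4)
E
python3 - <<'E'
from h import *
s=r.read_state(); print({k:np.round(v,3) for k,v in s.items()}, r.grasp_offset); print(R.from_quat(s["eef_rot"]).as_matrix().round(3))
for n in ["top","side","wrist"]:
    c=cal(n); im,d=vision.camera(n); np.savez(f"{n}0.npz",im=im,d=d); cv2.imwrite(f"pics/{n}0.png",im); print(n,c[0].round(1).tolist(),(-c[1].T@c[2]).round(3),c[1][2].round(3))
E
```

```text
{'time': np.float64(0.0), 'joint_positions': array([-1.238,  0.333, -0.065,  1.461,  0.022,  1.35 , -0.088]), 'joint_vel': array([-0.   , -0.   ,  0.001,  0.   , -0.   ,  0.   , -0.   ]), 'joint_torque': array([-0.0000e+00, -6.2324e+01,  2.5000e-02, -3.8990e+01, -6.1000e-02,
        4.0000e-02,  0.0000e+00]), 'ee_pos': array([0.218, 0.585, 0.222]), 'eef_rot': array([ 0.125,  0.696, -0.126,  0.696]), 'ft_force': array([ 0.118, -0.714,  0.411]), 'torque': array([-0.024,  0.022,  0.052]), 'width': np.float64(0.087)} 0.0187
[[-0.     0.348  0.937]
 [-0.001  0.937 -0.348]
 [-1.    -0.001  0.   ]]
top [[546.5, 0.0, 310.4], [0.0, 546.5, 242.9], [0.0, 0.0, 1.0]] [ 0.353 -0.028  1.338] [ 0.161  0.018 -0.987]
side [[475.0, 0.0, 313.9], [0.0, 475.0, 242.6], [0.0, 0.0, 1.0]] [0.401 0.647 0.807] [ 0.145 -0.681 -0.718]
wrist [[371.6, 0.0, 318.3], [0.0, 371.6, 241.1], [0.0, 0.0, 1.0]] [0.141 0.613 0.384] [ 0.275 -0.105 -0.956]
```

View pics/top0.png

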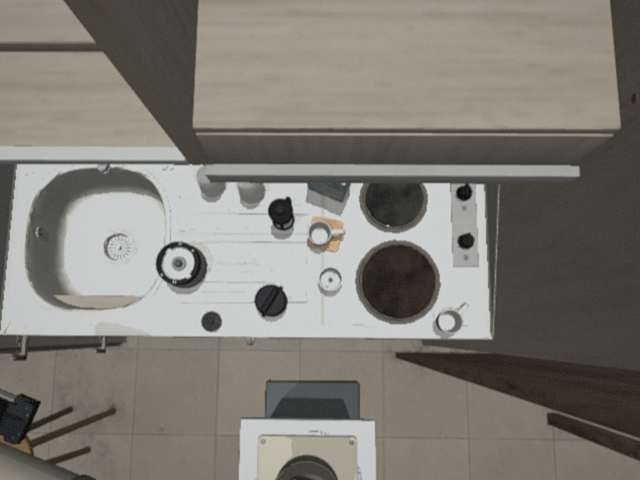

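View pics/side0.png

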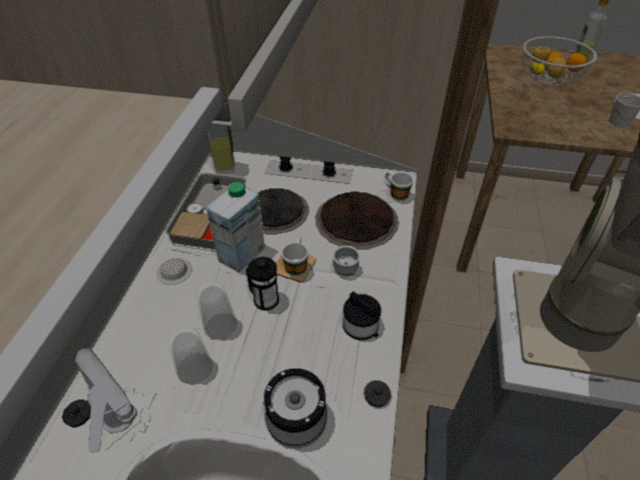

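Top view: base (181,264), lid (270,300), bowl (330,279), plug (211,321). The side view agrees. Next I measure each one.

```bash
cat > m.py <<'E'
from h import *
def topfit(n,box,zlo,zhi,f):
    z=np.load(f); P=cloud(n,z["d"]); u0,v0,u1,v1=box; Q=P[v0:v1,u0:u1].reshape(-1,3); Q=Q[(Q[:,2]>zlo)&(Q[:,2]<zhi)]; return Q
for n in ["top","side"]:
    f=n+"0.npz"; z=np.load(f); P=cloud(n,z["d"])
    print(n,"worktop z",np.nanmedian(P[290:300,230:240,2] if n=="top" else P[350:360,240:250,2]))
    for nm,c,w,zlo,zhi in [("base",(181,264) if n=="top" else (295,395),32,.08,.1),("bowl",(330,279) if n=="top" else (345,258),16,.036,.06),("lidtop",(270,300) if n=="top" else (361,312),22,.05,.066),("wing",(270,300) if n=="top" else (361,312),24,.073,.095)]:
        Q=topfit(n,(c[0]-w,c[1]-w,c[0]+w,c[1]+w),zlo,zhi,f)
        if len(Q)<5: print(nm,len(Q)); continue
        (cx,cy),rad=cv2.minEnclosingCircle(Q[:,:2].astype(np.float32)); rect=cv2.minAreaRect(Q[:,:2].astype(np.float32)*1000)
        print(nm,len(Q),"z",np.median(Q[:,2]).round(4),"circ",round(cx,4),round(cy,4),round(rad,4),"rect",np.round(rect[0],1),np.round(rect[1],1),round(rect[2],1))
z=np.load("top0.npz")["im"]; a=cv2.resize(z[230:300,146:216],(560,560),interpolation=cv2.INTER_CUBIC); 
cv2.imwrite("pics/c1.png",a)
E
python3 m.py
```

```text
top worktop z -0.002405796400921645
base 597 z 0.0845 circ 0.5105 0.304 0.0515 rect [511.6 303.7] [ 99.  101.2] 0.4
bowl 119 z 0.0444 circ 0.4807 -0.0521 0.0297 rect [480.7 -51.7] [57.6 57.1] 0.6
lidtop 624 z 0.0562 circ 0.428 0.0884 0.0376 rect [428.2  87.8] [72.5 73. ] 0.9
wing 168 z 0.0797 circ 0.4271 0.0873 0.0308 rect [427.9  88.6] [14.5 61.4] 58.7
side worktop z -0.0015047105820407691
base 1320 z 0.0852 circ 0.5106 0.305 0.0513 rect [510.1 304.8] [100.6 100.5] 10.1
bowl 230 z 0.0438 circ 0.4804 -0.0509 0.031 rect [479.9 -50.6] [58.9 59.8] 53.2
lidtop 719 z 0.0573 circ 0.4261 0.0901 0.0387 rect [425.7  92.8] [74.3 71.8] 27.7
wing 240 z 0.0806 circ 0.4268 0.09 0.0306 rect [426.9  90.3] [15.9 60.9] 57.9
```

View pics/c1.png

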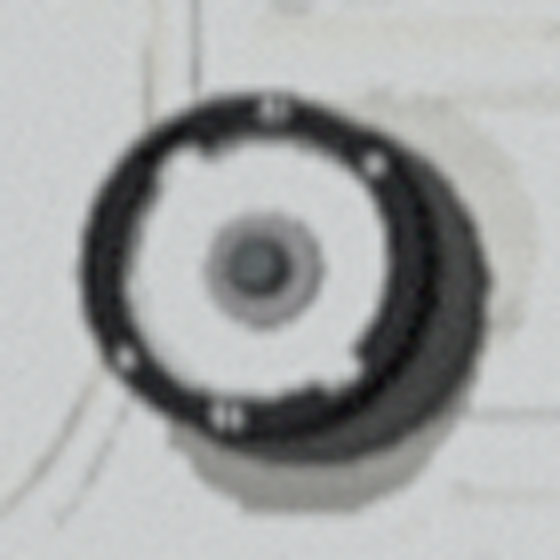

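Crop of the base: slots at upper left (183,165) and lower right (340,375), pulse ridges at (275,105) and (228,418), lock dots at (375,165) and (125,358). The clockwise order matches the description.

Run:
```python
from h import *
c=np.array([.5105,.3045])
uv=lambda p: np.array(p)/8+[146-.44,230-.44]
for nm,a,off in [("ridge",(275,105),45),("ridge",(228,418),45),("dot",(375,165),90),("dot",(125,358),90),("slot",(183,165),0),("slot",(340,375),0)]:
    p=onplane("top",uv(a),.086)[0,:2]; print(nm,p.round(4),"r",np.hypot(*(p-c)).round(4),"slot yaw",((np.degrees(np.arctan2(*(p-c)[::-1]))+off)%180).round(1))
for n,cc in [("top",(270,300)),("side",(361,312))]:
    z=np.load(n+"0.npz"); P=cloud(n,z["d"])[cc[1]-24:cc[1]+24,cc[0]-24:cc[0]+24].reshape(-1,3); Q=P[(P[:,2]>.073)&(P[:,2]<.095),:2]
    w,v=np.linalg.eigh(np.cov(Q.T)); print(n,"wing mean",Q.mean(0),"yaw",np.degrees(np.arctan2(v[1,1],v[0,1]))%180)
    P=cloud(n,z["d"]);
```

```text
ridge [0.5564 0.2989] r 0.0462 slot yaw 38.1
ridge [0.465  0.3082] r 0.0457 slot yaw 40.4
dot [0.5389 0.2689] r 0.0455 slot yaw 38.6
dot [0.4821 0.3389] r 0.0446 slot yaw 39.5
slot [0.5385 0.3249] r 0.0347 slot yaw 36.1
slot [0.4776 0.2763] r 0.0433 slot yaw 40.6
top wing mean [0.42805782 0.08796862] yaw 148.31504583023286
side wing mean [0.42678134 0.09246356] yaw 148.85737388756715
```

```bash
python3 -m pendant '0 -1 .92 0 0 0;0 -1 .92 0 0 0;0 -1 .92 0 0 0;0 -1 .92 0 0 0;0 -1 .92 0 0 0;0 -1 .92 0 0 0;0 -1 .92 0 0 0;0 -1 .92 0 0 0' 1 40; python3 -m pendant '0 -1 .92 0 0 0;0 -1 .92 0 0 0;0 -1 .92 0 0 0;0 -1 .92 0 0 0;0 -1 .92 0 0 0;0 -1 .92 0 0 0;0 -1 .92 0 0 0;0 -1 .92 0 0 0' ; python3 -c "
from h import *
print(go([.4803,-.0515,.12],R.from_matrix(np.array([[0,.348,.9375],[0,.9375,-.348],[-1,0,0]]))))"
```

```text
time: 0.95
ee_pos: [0.3485, 0.2665, 0.2227]
eef_rot: [0.128, 0.695, -0.128, 0.696]
ft_force: [-0.3, 0.0, 0.7]
width: 0.0868
time: 1.75
ee_pos: [0.4757, -0.0481, 0.2227]
eef_rot: [0.127, 0.695, -0.128, 0.696]
ft_force: [-0.1, 0.8, -0.2]
width: 0.0874
(array([ 0.4107, -0.0057,  0.0217]), array([-0.0049,  0.0009,  0.0008]))
```

Run:
```python
from h import *
c=cal("wrist"); im,d=vision.camera("wrist"); P=cloud("wrist",d,c); cv2.imwrite("pics/w1.png",im)
m=(P[...,2]>.038)&(P[...,2]<.055)&(np.hypot(P[...,0]-.4803,P[...,1]+.0515)<.045)
Q=P[m]; print(len(Q),np.median(Q[:,2]),cv2.minEnclosingCircle(Q[:,:2].astype(np.float32)))
Q2=P[(np.hypot(P[...,0]-.4803,P[...,1]+.0515)<.085)&(np.hypot(P[...,0]-.4803,P[...,1]+.0515)>.04)]; print("clutter z max within 85mm",np.percentile(Q2[:,2],99))
A=P[(P[...,0]<.62)&(P[...,0]>.38)&(abs(P[...,1]+.05)<.09)&(P[...,2]>.03)&(P[...,2]<.09)]
print(A[np.hypot(A[:,0]-.4803,A[:,1]+.0515)>.04][:, :].min(0) if len(A) else 0)
```

```text
822 0.04614237462368023 ((0.4798373281955719, -0.052503686398267746), 0.030100978910923004)
clutter z max within 85mm 0.34568206738027146
[ 0.55788815 -0.08798912  0.03000331]
```

View pics/w1.png

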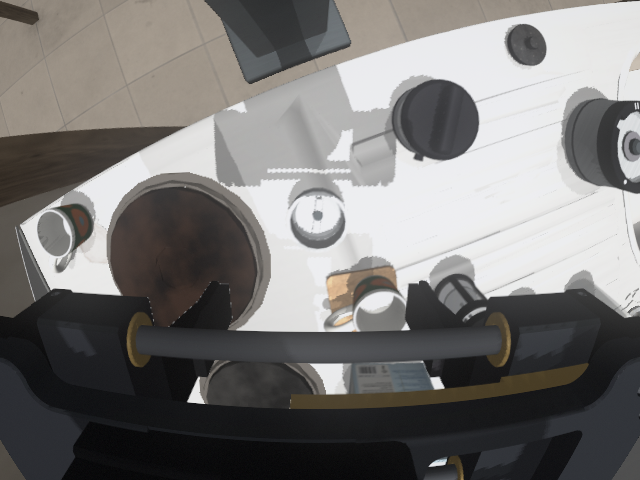

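Wrist view: bowl at (317,218) with free space around it, fitted centre (0.480,-0.052), rim height 46 mm. Descending.

```bash
python3 -m pendant '.2 -.009 .0215 0 0 0;.4 -.009 .0215 0 0 0;.55 -.009 .0215 0 0 0;.65 -.009 .0215 0 0 0;.74 -.009 .0215 0 0 0;.81 -.009 .0215 0 0 0;.81 -.009 .0215 0 0 0;.81 -.009 .0215 0 0 0' ; python3 -m pendant '0 0 0 0 0 0;0 0 0 0 0 0;0 0 0 0 0 0;0 0 0 0 0 0;0 0 0 0 0 0;0 0 0 0 0 0' -1 30
```

```text
time: 2.6
ee_pos: [0.4789, -0.0461, 0.0202]
eef_rot: [0.125, 0.696, -0.125, 0.696]
ft_force: [0.2, -0.0, 0.4]
width: 0.0869
time: 3.2
ee_pos: [0.4792, -0.0471, 0.0203]
eef_rot: [0.125, 0.696, -0.125, 0.696]
ft_force: [-1.9, -2.2, 5.3]
width: 0.0579
```

```bash
python3 -m pendant '-.06 0 0 0 0 0;-.2 0 0 0 0 0;-.4 0 0 0 0 0;-.6 0 0 0 0 0;-.7 0 0 0 0 0;-.7 0 0 0 0 0;-.7 0 0 0 0 0;-.7 0 0 0 0 0'
python3 - <<'E'
from h import *
s=r.read_state(); q=R.from_quat(s["eef_rot"]); p=np.array(s["ee_pos"]); print(p.round(4),s["width"],np.round(s["ft_force"],2))
for n in ["wrist","top","side"]:
    c=cal(n); im,d=vision.camera(n); P=cloud(n,d,c); T=q.inv().apply(P.reshape(-1,3)-p).reshape(P.shape)
    m=(T[...,0]>-.045)&(T[...,0]<.04)&(abs(T[...,1])<.0285)&(abs(T[...,2])<.05)
    Q=T[m]; print(n,len(Q)); 
    if len(Q)>20: print(Q.min(0).round(4),Q.max(0).round(4)); W=Q[Q[:,0]<-.018]; print(cv2.minEnclosingCircle(W[:,1:].astype(np.float32)) if len(W)>5 else 0)
    cv2.imwrite(f"pics/{n}2.png",im)
E
```

```text
time: 4.0
ee_pos: [0.4781, -0.0469, 0.1935]
eef_rot: [0.125, 0.697, -0.125, 0.695]
ft_force: [-0.2, -0.5, -1.8]
width: 0.0581
[ 0.4781 -0.0469  0.1935] 0.058146434887173304 [-0.22 -0.49 -1.75]
wrist 10949
[-0.0449 -0.0285 -0.028 ] [0.0092 0.0285 0.0316]
((0.0001559729571454227, 0.0018160445615649223), 0.03086044080555439)
top 0
side 337
[-0.0443 -0.0283 -0.0282] [0.0204 0.0282 0.0218]
((-1.753866672515869e-05, -0.00395182054489851), 0.02857860177755356)
```

View pics/wrist2.png

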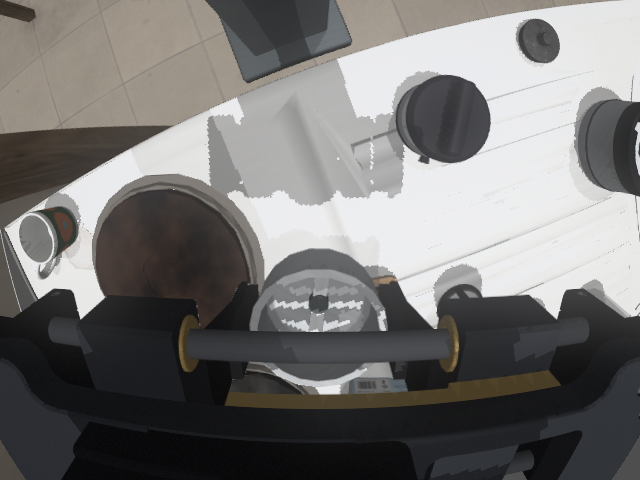

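Bowl held upright and centred between the pads at (320,315); its underside is about 20 mm beyond the TCP. Carrying it to the base.

```bash
python3 -m pendant '0 .17 -.047 0 0 0;0 .34 -.094 0 0 0;0 .51 -.14 0 0 0;0 .68 -.187 0 0 0;0 .68 -.187 0 0 0' ; python3 -m pendant '0 .17 -.047 0 0 0;0 .34 -.094 0 0 0;0 .51 -.14 0 0 0;0 .62 -.17 0 0 0;0 .68 -.187 0 0 0;0 .68 -.187 0 0 0;0 .68 -.187 0 0 0;0 .68 -.187 0 0 0' ;  python3 - <<'E'
from h import *
c=cal("wrist"); im,d=vision.camera("wrist"); P=cloud("wrist",d,c)
s=r.read_state(); q=R.from_quat(s["eef_rot"]); p=np.array(s["ee_pos"]); print(p.round(4),q.as_matrix().round(4).tolist())
T=q.inv().apply(P.reshape(-1,3)-p).reshape(P.shape)
Q=T[(T[...,0]>-.035)&(T[...,0]<.04)&(abs(T[...,1])<.0285)&(abs(T[...,2])<.05)]; print("bowl",Q.min(0).round(4),Q.max(0).round(4))
m=(P[...,2]>.081)&(P[...,2]<.09)&(np.hypot(P[...,0]-.5105,P[...,1]-.304)<.06)
A=P[m]; print("collar",len(A),np.median(A[:,2]),cv2.minEnclosingCircle(A[:,:2].astype(np.float32)))
print(go(np.r_[np.array([.5106,.304])-.0018*q.as_matrix()[:2,2],.115],R.from_matrix(np.array([[0,.348,.9375],[0,.9375,-.348],[-1,0,0]]))))
cv2.imwrite("pics/wrist3.png",im)
E
```

```text
time: 4.65
ee_pos: [0.4934, 0.1352, 0.1939]
eef_rot: [0.122, 0.697, -0.122, 0.696]
ft_force: [-0.2, -0.9, -1.8]
width: 0.0579
time: 5.45
ee_pos: [0.5103, 0.3021, 0.1951]
eef_rot: [0.126, 0.696, -0.126, 0.696]
ft_force: [-0.1, -0.8, -0.1]
width: 0.0578
[0.5103 0.3023 0.1952] [[0.0002, 0.3507, 0.9365], [-0.0002, 0.9365, -0.3507], [-1.0, -0.0001, 0.0003]]
bowl [-0.0349 -0.0285 -0.028 ] [0.0093 0.0285 0.0323]
collar 3978 0.08598194927311115 ((0.5097215175628662, 0.3034393787384033), 0.05097318813204765)
(array([ 0.321 ,  0.0067, -0.0084]), array([-0.0019,  0.0002,  0.0001]))
```

View pics/wrist3.png

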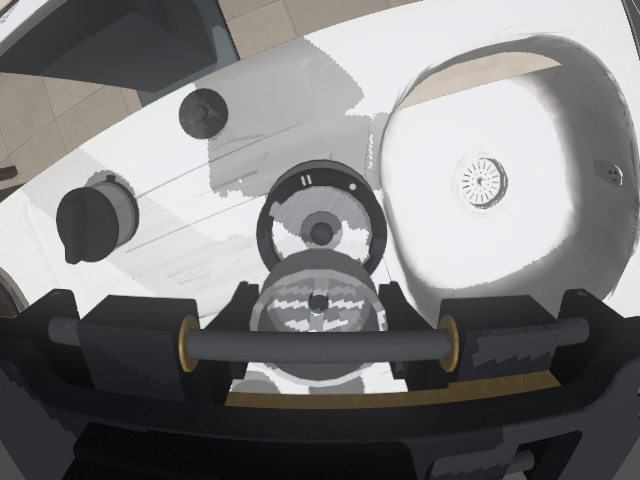

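Wrist view: hub at (322,232), ridges (306,180), bowl at (318,305), no obstruction. The collar centre is consistent within 1 mm. Lowering.

```bash
python3 -m pendant '.15 .006 -.0104 0 0 0;.25 .006 -.0104 0 0 0;.32 .006 -.0104 0 0 0;.34 .006 -.0104 0 0 0;.34 .006 -.0104 0 0 0' ; python3 -m pendant '.02 0 0 0 0 0;.04 0 0 0 0 0;.05 0 0 0 0 0;.06 0 0 0 0 0'; python3 -c "
from h import *
print(np.round(r.read_state()['ee_pos'],4))"
```

```text
time: 6.0
ee_pos: [0.5079, 0.3057, 0.11]
eef_rot: [0.125, 0.696, -0.126, 0.696]
ft_force: [-0.1, 0.5, -0.6]
width: 0.0579
time: 6.4
ee_pos: [0.5079, 0.3067, 0.0951]
eef_rot: [0.125, 0.696, -0.125, 0.696]
ft_force: [0.3, -0.7, -1.3]
width: 0.0578
[0.5079 0.3067 0.0951]
```

```bash
python3 -m pendant '.005 0 0 0 0 0;.01 0 0 0 0 0;.01 0 0 0 0 0'; python3 -m pendant '.008 0 0 0 0 0;.008 0 0 0 0 0'
```

```text
time: 6.7
ee_pos: [0.508, 0.3067, 0.0943]
eef_rot: [0.125, 0.696, -0.125, 0.696]
ft_force: [-7.6, -3.7, 15.6]
width: 0.0577
time: 6.9
ee_pos: [0.5082, 0.3067, 0.0941]
eef_rot: [0.126, 0.696, -0.125, 0.696]
ft_force: [-13.7, -7.3, 31.7]
width: 0.0581
```

Contact at the right height (underside 74 mm). Releasing and lifting.

```bash
python3 -m pendant '-.015 0 0 0 0 0;-.015 0 0 0 0 0'; python3 -m pendant '0 0 0 0 0 0;0 0 0 0 0 0;0 0 0 0 0 0;0 0 0 0 0 0' 1; python3 -m pendant '-.1 0 0 0 0 0;-.3 0 0 0 0 0;-.48 0 0 0 0 0;-.48 0 0 0 0 0;-.48 0 0 0 0 0'
python3 - <<'E'
from h import *
c=cal("wrist"); im,d=vision.camera("wrist"); P=cloud("wrist",d,c); cv2.imwrite("pics/w4.png",im)
D=np.hypot(P[...,0]-.5105,P[...,1]-.304)
for n,lo,hi,rm in [("collar",.081,.09,.06),("bowlrim",.11,.13,.045)]:
    A=P[(P[...,2]>lo)&(P[...,2]<hi)&(D<rm)]; 
    print(n,len(A),np.median(A[:,2]),A[:,2].max(),cv2.minEnclosingCircle(A[:,:2].astype(np.float32))); 
    if n=="bowlrim": B=A[A[:,2]>.117]; print(np.linalg.lstsq(np.c_[B[:,:2]-B[:,:2].mean(0),np.ones(len(B))],B[:,2],rcond=None)[0])
for n in ["top","side"]:
    im,d=vision.camera(n); P=cloud(n,d); D=np.hypot(P[...,0]-.5105,P[...,1]-.304); A=P[(P[...,2]>.112)&(P[...,2]<.13)&(D<.035)]
    if len(A)>5: print(n,len(A),np.median(A[:,2]),cv2.minEnclosingCircle(A[:,:2].astype(np.float32)))
s=r.read_state();print(s["ee_pos"])
E
```

```text
time: 7.1
ee_pos: [0.5082, 0.3068, 0.095]
eef_rot: [0.126, 0.696, -0.125, 0.696]
ft_force: [-0.4, 0.5, -1.3]
width: 0.058
time: 7.5
ee_pos: [0.5078, 0.3065, 0.0941]
eef_rot: [0.125, 0.696, -0.125, 0.696]
ft_force: [0.5, -0.5, 0.2]
width: 0.0815
time: 8.0
ee_pos: [0.5083, 0.3068, 0.2153]
eef_rot: [0.126, 0.696, -0.124, 0.696]
ft_force: [-0.0, -0.3, -0.4]
width: 0.087
collar 6230 0.08646961748852272 0.08998968048252592 ((0.5098756551742554, 0.30337896943092346), 0.05110026150941849)
bowlrim 1582 0.1199489525739702 0.12208070766111334 ((0.5095005035400391, 0.3049696087837219), 0.03017469123005867)
[-0.00508929  0.00029132  0.12016743]
side 268 0.11926032690856131 ((0.5100029110908508, 0.3059794306755066), 0.03048042766749859)
[0.50715975 0.3062429  0.21280984]
```

View pics/w4.png

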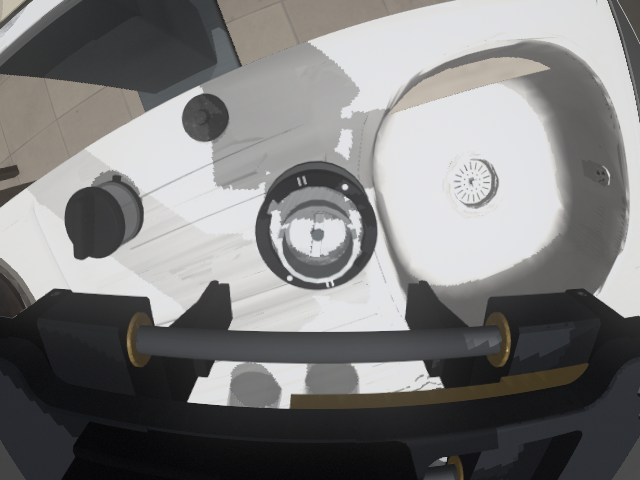

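Bowl rim z = 0.120 (74+46) and level, so the bowl is seated. The ridges at (303,181) and (329,283) are visible too. Moving over to the lid while refining its pose.

```bash
python3 - <<'E'
from h import *
im=cv2.imread("pics/w4.png"); b=np.array([.5103,.3038])
g=im.min(2); D=onplane("wrist",np.stack(np.meshgrid(range(640),range(480)),-1).reshape(-1,2),.086)[:,:2].reshape(480,640,2)-b; rr=np.hypot(D[...,0],D[...,1])
k=((rr>.0425)&(rr<.0485)&(g>120)).astype(np.uint8); n,l,st,ce=cv2.connectedComponentsWithStats(k)
for i in range(1,n):
    if st[i,4]>5: p=onplane("wrist",ce[i],.086)[0,:2]-b; print(ce[i].round(1),st[i,4],np.hypot(*p).round(4),(np.degrees(np.arctan2(p[1],p[0]))).round(1))
E
python3 -m pendant '0 -.2 0 .03 0 0;0 -.4 0 .06 0 0;0 -.6 0 .1 0 0;0 -.8 0 .128 0 0;0 -.927 0 .128 0 0;0 -.927 0 .128 0 0;0 -.927 0 .128 0 0;0 -.927 0 .128 0 0'
python3 - <<'E'
from h import *
c=cal("wrist"); im,d=vision.camera("wrist"); P=cloud("wrist",d,c); cv2.imwrite("pics/w5.png",im)
D=np.hypot(P[...,0]-.4275,P[...,1]-.089)
for n,lo,hi in [("top",.05,.066),("wing",.073,.092)]:
    A=P[(P[...,2]>lo)&(P[...,2]<hi)&(D<.05)]; X=A[:,:2].astype(np.float32); w,v=np.linalg.eigh(np.cov(X.T))
    print(n,len(A),np.median(A[:,2]),A[:,2].max(),cv2.minEnclosingCircle(X),cv2.minAreaRect(X*1000),np.degrees(np.arctan2(v[1,1],v[0,1]))%180)
s=r.read_state(); M=R.from_quat(s["eef_rot"]).as_matrix();print(np.round(s["ee_pos"],4),np.degrees(np.arctan2(M[1,1],M[0,1])),M[2].round(4),np.round(s["joint_positions"],2))
E
```

```text
[304.5 181. ] 14 0.0465 173.2
[299.1 182.6] 14 0.0465 178.6
[344.5 186.5] 32 0.0457 133.0
[271.8 206.6] 74 0.0447 -144.0
[347.9 273. ] 267 0.0404 17.3
[289.2 278.1] 24 0.0442 -54.4
time: 8.95
ee_pos: [0.427, 0.0902, 0.2138]
eef_rot: [0.191, 0.681, -0.191, 0.681]
ft_force: [0.6, 0.8, -0.2]
width: 0.087
top 4177 0.05794869611791659 0.06597731346040786 ((0.426498681306839, 0.08794295787811279), 0.03836273401975632) ((425.83599853515625, 88.56512451171875), (74.60128021240234, 73.01643371582031), 59.263309478759766) 58.805470313660024
wing 1210 0.081626507400542 0.0840652203994402 ((0.4253234267234802, 0.08706070482730865), 0.030534954741597176) ((426.43768310546875, 88.81684112548828), (14.885887145996094, 60.55352783203125), 58.21160125732422) 148.30975673093096
[0.4271 0.0903 0.2138] 58.70423235372041 [-1.0e+00 -1.1e-03 -2.0e-04] [-0.82 -0.12  0.48  1.96  0.06  1.29  0.66]
```

Lid from the wrist: centre (0.427,0.0885), wing yaw 148.3°, top 58 mm, wing 82 mm. That agrees with the other views. Grasping the wing.

```bash
python3 -m pendant '.2 -.005 .003 0 0 0;.4 -.005 .003 0 0 0;.5 -.005 .003 0 0 0;.56 -.005 .003 0 0 0;.605 -.005 .003 0 0 0;.605 -.005 .003 0 0 0;.605 -.005 .003 0 0 0' ; python3 -m pendant '0 0 0 0 0 0;0 0 0 0 0 0;0 0 0 0 0 0;0 0 0 0 0 0;0 0 0 0 0 0;0 0 0 0 0 0;0 0 0 0 0 0;0 0 0 0 0 0' -1 55; python3 -m pendant '-.05 0 0 0 0 0;-.2 0 0 0 0 0;-.4 0 0 0 0 0;-.6 0 0 0 0 0;-.75 0 0 0 0 0;-.75 0 0 0 0 0;-.75 0 0 0 0 0'
python3 - <<'E'
from h import *
c=cal("wrist"); im,d=vision.camera("wrist"); P=cloud("wrist",d,c); cv2.imwrite("pics/w6.png",im)
s=r.read_state(); q=R.from_quat(s["eef_rot"]);M=q.as_matrix();p=np.array(s["ee_pos"]);print(p.round(4),np.degrees(np.arctan2(M[1,1],M[0,1])),M[2].round(4),s["width"])
for n in ["wrist","side","top"]:
    if n!="wrist": im,d=vision.camera(n); P=cloud(n,d); cv2.imwrite(f"pics/{n}6.png",im)
    T=q.inv().apply(P.reshape(-1,3)-p); rad=np.hypot(T[:,1],T[:,2])
    A=T[(rad<.05)&(T[:,0]>.004)&(T[:,0]<.075)]
    print(n,len(A)); 
    if len(A)>20: print(A.min(0).round(4),A.max(0).round(4),cv2.minEnclosingCircle(A[(A[:,0]>.006)&(A[:,0]<.04)][:,1:].astype(np.float32)))
E
```

```text
time: 9.7
ee_pos: [0.4275, 0.0882, 0.0634]
eef_rot: [0.191, 0.681, -0.191, 0.681]
ft_force: [-0.1, -0.3, -0.3]
width: 0.0872
time: 10.5
ee_pos: [0.4271, 0.0879, 0.063]
eef_rot: [0.191, 0.681, -0.191, 0.681]
ft_force: [-0.3, 0.1, 0.2]
width: 0.0313
time: 11.2
ee_pos: [0.4274, 0.088, 0.251]
eef_rot: [0.192, 0.68, -0.191, 0.681]
ft_force: [-0.3, -0.4, -0.9]
width: 0.0004
[0.4268 0.0878 0.25  ] 58.616609212370335 [-1.e+00 -3.e-04 -5.e-04] 0.000584078326442389
wrist 0
side 0
top 0
```

View pics/w6.png

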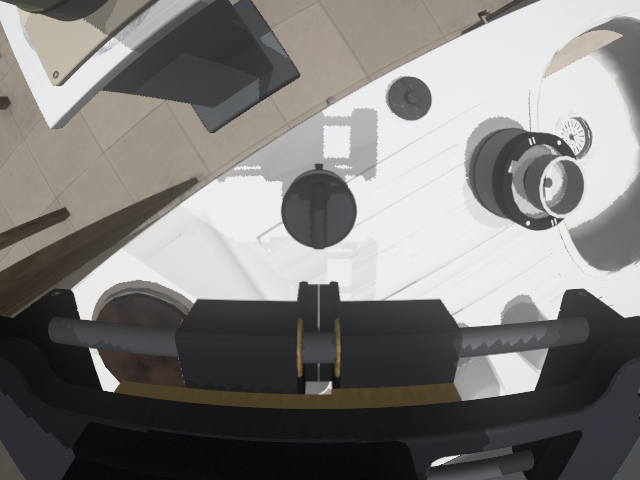

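I lifted before the fingers had finished closing (they need about 1.1 s). The lid hasn't moved, at (319,208), so I repeat with a longer close.

```bash
python3 -m pendant '0 0 0 0 0 0;0 0 0 0 0 0;0 0 0 0 0 0;0 0 0 0 0 0;0 0 0 0 0 0;0 0 0 0 0 0;0 0 0 0 0 0' 0.1; python3 -m pendant '.2 0 0 0 0 0;.4 0 0 0 0 0;.55 0 0 0 0 0;.66 0 0 0 0 0;.72 0 0 0 0 0;.753 0 0 0 0 0;.753 0 0 0 0 0;.753 0 0 0 0 0' ; python3 -m pendant '0 0 0 0 0 0;0 0 0 0 0 0;0 0 0 0 0 0;0 0 0 0 0 0;0 0 0 0 0 0;0 0 0 0 0 0;0 0 0 0 0 0;0 0 0 0 0 0' -1 55; python3 -m pendant '0 0 0 0 0 0;0 0 0 0 0 0;0 0 0 0 0 0'
```

```text
time: 12.05
ee_pos: [0.4271, 0.0879, 0.2505]
eef_rot: [0.191, 0.681, -0.191, 0.681]
ft_force: [-0.3, -0.1, 0.5]
width: 0.0449
time: 12.85
ee_pos: [0.4276, 0.0881, 0.063]
eef_rot: [0.192, 0.68, -0.191, 0.681]
ft_force: [-0.2, -0.1, 0.3]
width: 0.0475
time: 13.65
ee_pos: [0.427, 0.0879, 0.0622]
eef_rot: [0.191, 0.681, -0.191, 0.681]
ft_force: [1.7, -0.5, -1.8]
width: 0.0136
time: 13.95
ee_pos: [0.4271, 0.0879, 0.0623]
eef_rot: [0.191, 0.681, -0.191, 0.681]
ft_force: [-0.3, -0.3, -1.2]
width: 0.0133
```

```bash
python3 -m pendant '-.05 0 0 0 0 0;-.2 0 0 0 0 0;-.4 0 0 0 0 0;-.6 0 0 0 0 0;-.75 0 0 0 0 0;-.75 0 0 0 0 0;-.75 0 0 0 0 0'
python3 - <<'E'
from h import *
s=r.read_state(); q=R.from_quat(s["eef_rot"]);M=q.as_matrix();p=np.array(s["ee_pos"]);print(p.round(4),np.degrees(np.arctan2(M[1,1],M[0,1])),M[2].round(4),s["width"])
for n in ["wrist","side"]:
    c=cal(n); im,d=vision.camera(n); P=cloud(n,d,c); cv2.imwrite(f"pics/{n}7.png",im)
    T=q.inv().apply(P.reshape(-1,3)-p); rad=np.hypot(T[:,1],T[:,2])
    A=T[(rad<.05)&(T[:,0]>.001)&(T[:,0]<.075)]
    print(n,len(A)); 
    if len(A)>20:
        print(A.min(0).round(4),A.max(0).round(4),cv2.minEnclosingCircle(A[(A[:,0]>.003)&(A[:,0]<.05)][:,1:].astype(np.float32)))
        if n=="wrist":
            for lo in np.arange(0,.03,.005):
                B=A[(A[:,0]>=lo)&(A[:,0]<lo+.005)]; print(lo,len(B),B.min(0).round(4) if len(B) else 0, B.max(0).round(4) if len(B) else 0)
E
```

```text
time: 14.65
ee_pos: [0.4273, 0.088, 0.2499]
eef_rot: [0.192, 0.681, -0.191, 0.681]
ft_force: [0.3, -0.2, -1.2]
width: 0.0137
[0.4273 0.088  0.2499] 58.61813273868352 [-1.0e+00  1.3e-03  3.0e-04] 0.013700466362858774
wrist 8958
[ 0.001  -0.0382 -0.0437] [0.0623 0.0368 0.0061] ((-0.000829937809612602, -0.0015277976635843515), 0.03764725103974342)
0.0 5405 [ 0.001  -0.0361 -0.0368] [0.005  0.0352 0.0061]
0.005 1684 [ 0.005  -0.0382 -0.0386] [0.01   0.0368 0.0028]
0.01 226 [ 0.01   -0.0358 -0.0384] [ 0.015   0.0314 -0.0141]
0.015 35 [ 0.0151 -0.0255 -0.0376] [ 0.0199  0.0209 -0.029 ]
0.02 205 [ 0.02   -0.0261 -0.0378] [ 0.025   0.0257 -0.0265]
0.025 204 [ 0.0251 -0.0304 -0.0377] [ 0.03    0.0285 -0.0226]
side 1427
[ 0.001  -0.0367 -0.0451] [0.0646 0.0392 0.0264] ((0.001218242570757866, -0.0037264947313815355), 0.03810480982065201)
```

View pics/wrist7.png

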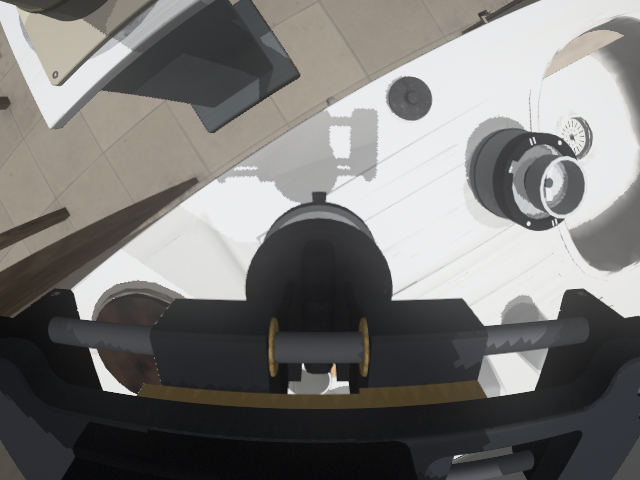

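Lid held level; lug at (319,197), lid centred under the tool to about 1 mm. Carrying it over the base and turning +70.6°.

```bash
python3 -m pendant '0 .12 -.02 -.1 0 0;0 .24 -.04 -.2 0 0;0 .36 -.06 -.3 0 0;0 .48 -.085 -.4 0 0;0 .6 -.11 -.5 0 0;0 .72 -.13 -.6 0 0;0 .82 -.15 -.7 0 0;0 .911 -.167 -.8 0 0'; python3 -m pendant '0 0 0 -.0215 0 0;0 0 0 -.0215 0 0;0 0 0 -.0215 0 0;0 0 0 -.0215 0 0'
python3 - <<'E'
from h import *
s=r.read_state(); q=R.from_quat(s["eef_rot"]);M=q.as_matrix();p=np.array(s["ee_pos"]);print(p.round(4),np.degrees(np.arctan2(M[1,1],M[0,1])),M[2].round(4),s["width"],np.round(s["joint_positions"],2))
for n in ["wrist","top","side"]:
    c=cal(n); im,d=vision.camera(n); P=cloud(n,d,c); cv2.imwrite(f"pics/{n}8.png",im); np.savez(f"{n}8.npz",im=im,d=d)
    D=np.hypot(P[...,0]-.5102,P[...,1]-.3043); A=P[(P[...,2]>.081)&(P[...,2]<.09)&(D<.058)]
    if len(A)>50: print(n,"collar",len(A),cv2.minEnclosingCircle(A[:,:2].astype(np.float32)))
    T=q.inv().apply(P.reshape(-1,3)-p); rad=np.hypot(T[:,1],T[:,2]); A=T[(rad<.05)&(T[:,0]>.001)&(T[:,0]<.075)]; print(n,"lid",len(A),A.min(0).round(4) if len(A) else 0)
E
```

```text
time: 15.55
ee_pos: [0.5097, 0.305, 0.2474]
eef_rot: [-0.229, 0.67, 0.228, 0.668]
ft_force: [0.7, -0.5, -0.7]
width: 0.0136
time: 15.95
ee_pos: [0.51, 0.3033, 0.2493]
eef_rot: [-0.237, 0.667, 0.237, 0.666]
ft_force: [0.7, 0.6, -0.3]
width: 0.0136
[0.51   0.3033 0.2493] 129.10834812792726 [-1.e+00  0.e+00 -8.e-04] 0.013606531822523936 [-0.95  0.25  0.4   1.53 -0.1   1.38  1.72]
wrist collar 2029 ((0.509762704372406, 0.3027922213077545), 0.05092873051762581)
wrist lid 8946 [ 0.0011 -0.0378 -0.0447]
top collar 379 ((0.5108529329299927, 0.3031306862831116), 0.050948616117239)
top lid 527 [ 0.0014 -0.0378 -0.0433]
side collar 1236 ((0.5100477933883667, 0.3053601384162903), 0.05110201984643936)
side lid 1047 [ 0.0017 -0.0268 -0.0309]
```

View pics/wrist8.png

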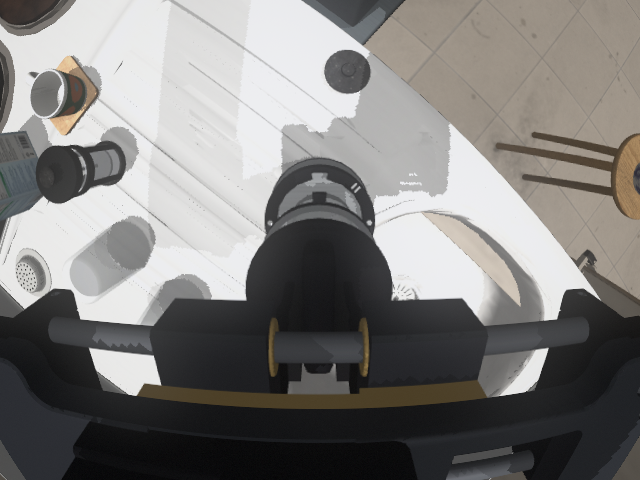

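Wrist view: the slot at (318,177) is in line with the lid's lug axis (x≈319). Lowering over the bowl to just above the collar.

```bash
python3 -m pendant '.1 .001 .0056 0 0 0;.2 .001 .0056 0 0 0;.27 .001 .0056 0 0 0;.32 .001 .0056 0 0 0;.36 .001 .0056 0 0 0;.376 .001 .0056 0 0 0;.376 .001 .0056 0 0 0;.376 .001 .0056 0 0 0'
python3 - <<'E'
from h import *
s=r.read_state(); q=R.from_quat(s["eef_rot"]);M=q.as_matrix();p=np.array(s["ee_pos"]);print(p.round(4),np.degrees(np.arctan2(M[1,1],M[0,1])),M[2].round(4),s["width"])
im,d=vision.camera("wrist"); cv2.imwrite("pics/w9.png",cv2.resize(im[150:330,200:440],(800,600),interpolation=cv2.INTER_CUBIC))
E
```

```text
time: 16.9
ee_pos: [0.5114, 0.3053, 0.1565]
eef_rot: [-0.237, 0.666, 0.237, 0.666]
ft_force: [0.4, 0.2, -0.6]
width: 0.0138
[0.5114 0.3053 0.1565] 129.21006374654942 [-1.      0.      0.0011] 0.013836298690227
```

View pics/w9.png

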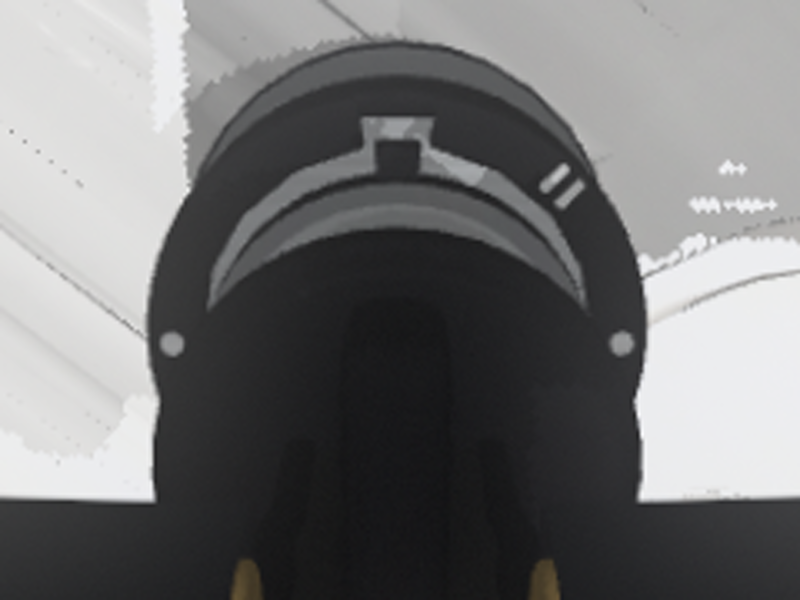

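The lug (398,155) is centred sideways in the slot (398,127). Now the radial check.

Run:
```python
from h import *
s=r.read_state(); M=R.from_quat(s["eef_rot"]).as_matrix(); p=np.array(s["ee_pos"])
f=lambda a:np.array(a)/3.3333+[200-.35,150-.35]
def loc(a,z): return (onplane("wrist",f(a),z)[0]-p)@M
print("p",p.round(4),"dots",loc((172,343),.086),loc((622,343),.086)); print("slot sides",loc((362,127),.086),loc((434,127),.086),"end",loc((398,117),.086))
for z in (.094,.1): print("lug",z,loc((375,155),z),loc((421,155),z),"end",loc((398,139),z))
```

```text
p [0.5114 0.3054 0.1566] dots [ 0.07061848 -0.04540541 -0.00216521] [ 0.07062198  0.04492379 -0.00211776]
slot sides [ 0.07056181 -0.00683341 -0.04542488] [ 0.07056234  0.00681417 -0.04541602] end [ 7.05595018e-02 -8.23353259e-06 -4.73329342e-02]
lug 0.094 [ 0.06256727 -0.00424239 -0.04143033] [ 0.0625676   0.0042162  -0.04142495] end [ 6.25634182e-02 -1.09893760e-05 -4.44135726e-02]
lug 0.1 [ 0.05656583 -0.00412918 -0.0424967 ] [ 0.05656615  0.0041036  -0.04249146] end [ 5.65620866e-02 -1.07414216e-05 -4.54003012e-02]
```

Radially it is also aligned within about 0.5 mm. Dropping in.

```bash
python3 -m pendant '.015 0 0 0 0 0;.03 0 0 0 0 0;.04 0 0 0 0 0;.05 0 0 0 0 0;.05 0 0 0 0 0'; python3 -m pendant '.01 0 0 0 0 0;.02 0 0 0 0 0;.03 0 0 0 0 0;.035 0 0 0 0 0;.035 0 0 0 0 0'
```

```text
time: 17.45
ee_pos: [0.5108, 0.305, 0.1428]
eef_rot: [-0.237, 0.666, 0.237, 0.666]
ft_force: [-0.2, 0.1, -1.1]
width: 0.0139
time: 17.95
ee_pos: [0.5109, 0.305, 0.1343]
eef_rot: [-0.237, 0.666, 0.237, 0.666]
ft_force: [-0.0, -0.0, -1.5]
width: 0.0137
```

```bash
python3 -m pendant '.006 0 0 0 0 0;.006 0 0 0 0 0'; python3 -m pendant '.006 0 0 0 0 0;.006 0 0 0 0 0'
```

```text
time: 18.15
ee_pos: [0.511, 0.3051, 0.1329]
eef_rot: [-0.237, 0.666, 0.237, 0.666]
ft_force: [-0.1, -1.7, -1.2]
width: 0.0138
time: 18.35
ee_pos: [0.5112, 0.3054, 0.1322]
eef_rot: [-0.237, 0.666, 0.238, 0.666]
ft_force: [-1.6, -0.1, 3.7]
width: 0.0137
```

```bash
python3 -m pendant '.004 0 0 0 0 0;.004 0 0 0 0 0'; python3 -m pendant '0 0 0 .06 0 0;0 0 0 .12 0 0;0 0 0 .18 0 0;0 0 0 .24 0 0;0 0 0 .24 0 0' - 60; python3 -c "
from h import *
s=r.read_state(); M=R.from_quat(s['eef_rot']).as_matrix(); print(np.degrees(np.arctan2(M[1,1],M[0,1])),np.round(s['torque'],3),M[2].round(4))"
```

```text
time: 18.55
ee_pos: [0.5112, 0.3056, 0.1321]
eef_rot: [-0.237, 0.666, 0.238, 0.666]
ft_force: [-4.3, -2.5, 11.9]
width: 0.0134
time: 19.05
ee_pos: [0.5121, 0.3053, 0.1321]
eef_rot: [-0.113, 0.697, 0.113, 0.699]
ft_force: [-1.1, -2.3, 9.5]
width: 0.0137
108.4105055470157 [-0.583  0.124  0.014] [-1.0e+00  3.0e-04  2.6e-03]
```

```bash
python3 -m pendant '0 0 0 .06 0 0;0 0 0 .12 0 0;0 0 0 .18 0 0;0 0 0 .22 0 0;0 0 0 .26 0 0;0 0 0 .28 0 0;0 0 0 .28 0 0;0 0 0 .28 0 0'
python3 - <<'E'
from h import *
s=r.read_state(); M=R.from_quat(s['eef_rot']).as_matrix(); print(np.degrees(np.arctan2(M[1,1],M[0,1])),np.round(s['torque'],3),M[2].round(4))
im,d=vision.camera("wrist"); cv2.imwrite("pics/w10.png",cv2.resize(im[150:330,200:440],(800,600),interpolation=cv2.INTER_CUBIC))
E
```

```text
time: 19.85
ee_pos: [0.5121, 0.3046, 0.1321]
eef_rot: [0.034, 0.706, -0.034, 0.707]
ft_force: [-0.7, -4.1, 10.7]
width: 0.0133
84.51191768113738 [-1.123  0.338  0.304] [-1.0e+00  5.0e-04  2.1e-03]
```

View pics/w10.png

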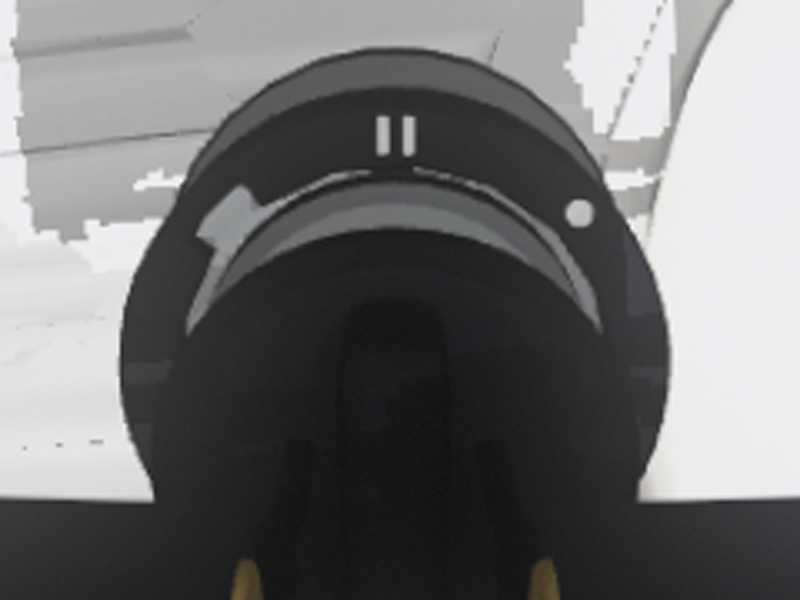

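The wing and the lug gap (397) point at the ridge pair (396,136). Next: check it stays steady, and that the bystanders haven't moved.

```bash
python3 -m pendant '0 0 0 .002 0 0;0 0 0 .002 0 0;0 0 0 .002 0 0;0 0 0 .002 0 0;0 0 0 .002 0 0;0 0 0 .002 0 0;0 0 0 .002 0 0;0 0 0 .002 0 0'
python3 - <<'E'
from h import *
s=r.read_state(); M=R.from_quat(s['eef_rot']).as_matrix(); print(np.degrees(np.arctan2(M[1,1],M[0,1])),np.round(s['torque'],3),np.round(s['ft_force'],1))
im,d=vision.camera("wrist"); P=cloud("wrist",d); A=P[(np.hypot(P[...,0]-.5105,P[...,1]-.304)<.042)&(P[...,2]>.12)&(P[...,2]<.134)]; print("lid top z (expect .128)",len(A),np.median(A[:,2]))
a=np.load("side0.npz")["im"]; im,_=vision.camera("side"); b=np.load("top0.npz")["im"]; it,_=vision.camera("top")
for nm,o,x,bx in [("press",a,im,(245,255,282,310)),("carton",a,im,(205,180,265,270)),("cup+coaster",a,im,(272,240,318,280)),("othercup",a,im,(383,170,415,200)),("tumb_r",a,im,(195,282,240,342)),("tumb_l",a,im,(168,328,216,385)),("plug",a,im,(360,376,395,410)),("plug_t",b,it,(198,308,226,334)),("cup_t",b,it,(303,212,348,255)),("press_t",b,it,(264,190,298,236)),("othercup_t",b,it,(432,300,470,336))]:
    u,v,U,V=bx; A=cv2.cvtColor(o[v:V,u:U],6).astype(np.float32);B=cv2.cvtColor(x[v:V,u:U],6).astype(np.float32); print(nm,np.round(cv2.phaseCorrelate(A,B),2).tolist() if 0 else (np.round(cv2.phaseCorrelate(A,B)[0],2),round(float(abs(A-B).mean()),1)))
E
```

```text
time: 20.7
ee_pos: [0.5121, 0.3046, 0.132]
eef_rot: [0.035, 0.706, -0.035, 0.707]
ft_force: [-0.7, -4.0, 10.0]
width: 0.0134
84.35083106491244 [-1.105  0.282  0.464] [-0.7 -4.  10. ]
lid top z (expect .128) 7291 0.12785173735378194
press (array([-0.04,  0.26]), 34.5)
carton (array([-0.26,  0.12]), 19.8)
cup+coaster (array([-0.12, -5.39]), 67.4)
othercup (array([-10.51,  -0.73]), 38.3)
tumb_r (array([ 0.44, -0.04]), 2.5)
tumb_l (array([-0.09,  0.07]), 2.5)
plug (array([-0.11, -0.56]), 10.5)
plug_t (array([0.29, 0.22]), 15.4)
cup_t (array([0.46, 0.38]), 5.1)
press_t (array([-0.01,  0.06]), 4.8)
othercup_t (array([ 0.01, -0.11]), 5.2)
```

```bash
python3 -c "
from bench import close_job
print(close_job())"
```

```text
the job is handed in; nothing more can be done
None
```

The grinder is assembled and I handed the job in with the gripper still holding the lid at the pulse position, at about 21 s of the 58 s.

- **Bowl:** it is seated on the hub and was released before the lid went on. Its rim measured 0.120 m, which is the 74 mm seat plus the 46 mm bowl, and it looked level.
- **Lid drop-in:** both lugs went down through the slots. The lid top measured 0.128 m, as expected for fully down, with about 10 N of downward push.
- **Pulse position:** the lid turned about 45° clockwise. The jaw angle was 84.4° against a target of about 84.2°, and the wing pointed at the ridge pair in the wrist image. The angle held steady over the last 0.8 s, and the lid never came near the lock.
- **Mishap:** my first grip on the lid lifted before the fingers had closed. The lid did not move, and the second try worked.
- **Other things on the worktop:**
    - The top view shows the sink plug, small cup, press and other cup unmoved to within half a pixel.
    - In the side view, both tumblers, the press, carton and plug showed shifts of about half a pixel or less.
    - The side view gave large apparent shifts for the two cups. I took these to be the arm blocking that camera, since the top view disagrees, but I did not look at the picture to confirm it.
- **Wrist moment:** the last reading about the vertical was 0.3 to 0.46 N m, a bit above the spring's 0.2. I put that down to the sensor and the downward push.

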